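# Stack the kit tray and gather the edge-finishing kit

### The arm

A 6-joint arm with a two-finger parallel gripper is mounted at the origin on a cart in front of the work surface, level with it; the furniture and walls round the work are solid. World frame = base frame: x ahead of the robot, y to its left, z up, the work surface at z = 0. Lengths are in m, angles in rad, forces in N, time in s.
With the tool pointing down it reaches from about 0.3 to 0.875 m from the base axis. Payload 6.4 kg.
Tool frame: the origin (TCP) lies at the very end of the fingers, on their centre line; the grasp point (between the pads) lies 19 mm behind it; z points along the fingers, y is the line along which they close (so a half turn about z gives the same grasp; the last joint's range is limited). The gripper opens to 85 mm and grips with 20 to 120 N. Pads are 22 mm wide; open, the fingers measure 114 mm over their backs; the gripper's body (76 mm by 85 mm) begins 54 mm behind the grasp point. The pads swing forward as they close: fully open they stand 13 mm farther back than shut.
Start: joints at [-1.435, 0.181, 1.607, -0, 1.354, -0.206], TCP at [0.193, -0.542, 0.231] pointing down, gripper open.
Joint ranges: [-2.99, 2.99], [-0.89, 2.07], [0.3, 2.58], [-1.14, 4.28], [0, 2.63], [-3.12, 3.12]. Speed limits (rad/s): [2.57, 2.57, 3.01, 3.14, 3.14, 3.14].

### API

Orientations are given as a unit quaternion [w, x, y, z].
In Python, from bench import get_obs, optics, workorder gives the robot as it stands.
- The arm moves only by the tool jog_arm, called after "Request:" as name(argument=value, ...) on one line, values as JSON. Schema: {"type":"object","properties":{"plan":{"type":"object","properties":{"motion":{"type":"array","items":{"type":"array","items":{"type":"number"},"minItems":7,"maxItems":7},"minItems":1,"maxItems":10}},"additionalProperties":false,"required":["motion"]},"only":{"type":"string"},"quiet":{"type":"boolean"},"lines":{"type":"string"}},"required":["plan"],"additionalProperties":false}. plan is an object whose key "motion" holds a list of rows, 1 to 10 of them, each of 7 numbers: dx, dy, dz in m, then a rotation vector rx, ry, rz in rad, then the opening from 0.0 (shut) to 1.0 (fully open); each row is the pose to reach, as a shift and turn from the pose commanded when the call began, along the tool's axes at that moment; what a row does not reach only later rows make up. A row lasts 1/8 s, in which the tool goes at most 0.0625 m and 0.188 rad, less where a joint would pass 70% of its speed; a pose out of reach is approached as far as the arm can. The fingers move at their own pace and stop on an object; the grip force is fixed at half the most. Time passes only in rows, so rows that do not move let the fingers close. The tool returns the time, the measured TCP pose, the force, the opening and the grip force at its end. only (a regular expression) keeps the lines of the reply that match it, lines (a string "A,B") keeps lines A to B, and quiet returns only ok. Input that does not fit is refused with a message, and nothing moves.
- get_obs(): the state, without advancing time (a new reading comes with each control period).
- optics.camera(name): name is "scene" or "top" or "wrist"; returns (picture, depth): 420x560x3 uint8, blue, green, red; 420x560 float32, m along the optical axis (not along the pixel's ray), 0 where there is no reading.
- optics.camera_params(name): a dict with "fovy" (degrees; the focal length in pixels is half the picture's height over the tangent of half this angle, whatever the lens; pixels are square), "cx", "cy" (the principal point, pixels), "view" (4x4, takes a point from world to camera coordinates). Camera axes: x right, y up, looking along -z (the intrinsics and any distortion apply to the point x, -y, -z); pixel columns grow to the right and rows downward; lengths in m; the calibration is good to about 2 mm. A picture is of the moment at which its call begins: read the wrist's pose just before it. camera_params takes no time and is no camera call; for the wrist camera it gives the pose at the moment of the call.
- workorder.hand_in(): hands the job in; it is judged then, once.
The state is a dict: "time_s": time; "q": joint angles; "dq": joint speeds; "joint_efforts": joint torques, N m; "eef_pos": TCP position; "eef_rot": TCP orientation; "wrist_force": force on the tool from outside, world axes, zero at the start; "torque": the same for the moment, N m; "opening": opening from 0.0 (shut) to 1.0 (fully open); "grasp_force": force on a finger pad.
Only numpy, scipy, OpenCV 4.12 (cv2) and the standard library are available. Lean on these libraries where they do the work, as an engineer would, in place of code of your own. Each camera call takes 0.05 s, during which the arm holds its last target. There are 200 camera calls.

### The job

First pick up the empty green kit tray, turn it half round and set it on the grey tote so that its side lugs stand on the tote's rim and it stacks instead of nesting down inside. Then gather the edge-finishing kit into the stacked tray, lying flat: the beeswax block in the yellow compartment, the sanding block in the dark brown one, the round tin in the white one. Leave the look-alikes (flat yellow tailor's chalk, thin tan leather slab, steel pattern weight with a knob) where they are.

Things in the scene. Friction and masses are not known exactly. Their poses are not given: they have to be found in the camera images.
- lower_tote: Grey fixed tote, mm: 276x120 outside, 260x104 inside, rim z=60. Origin: centre of underside; x along its length to the red-marked end. Long walls (8 thick) have notches 36 wide, 32 deep at x=+100 and -60. With both red ends the same way the tray's lugs drop in (it nests, tray origin at z=20); with red ends opposed the lugs stand on the rim, tray origin centred at z=52, 6 play all round.
- kit_tray: Green loose tray, 0.3 kg, mm: 248x92, rim z=15, floor top z=5. Origin: centre of underside; x along its length to the red-marked end. Compartments, 84 wide (y), 10 deep: white x=-120 to -48, yellow -44 to +20, dark brown +32 to +120. Lugs 24 long stick out 18 from both long sides at x=+100 and -60, undersides z=8. Lift by the upright rib between yellow and brown (see tray_grip).
- tray_grip (a point): Top centre of the tray's grip rib, at x=26, y=0, z=45 mm in the tray's frame; the rib is 12 mm thick along the tray's x and 50 mm long along its y, and stands 30 mm above the tray's rim. Axes as the tray's.
- beeswax: Orange-yellow block of beeswax with grooves across the top, 36 (x) x 52 (y) x 21 mm high, lying flat. Origin at the centre of its underside, z up. Belongs in the yellow compartment, its 52 mm side along the tray.
- sanding_block: Brown sanding block with a dark underside, 37 (x) x 71 (y) x 28 mm high, lying flat. Origin at the centre of its underside, z up. Belongs in the dark brown compartment, its 71 mm side along the tray.
- snap_tin: Round silver-grey tin with a slip lid and a yellow label on top, 58 mm diameter, 28 mm high, upright. Origin at the centre of its underside, z up. Belongs in the white compartment.
- tailor_chalk: Look-alike of the wax: flat bright yellow tailor's chalk, 36 (x) x 46 (y) x 8 mm high. Origin at the centre of its underside, z up. Stays where it is.
- vegtan_slab: Look-alike of the sanding block: thin tan slab of stiff leather, 36 (x) x 106 (y) x 8 mm high. Origin at the centre of its underside, z up. Stays where it is.
- weight_1: Look-alike of the tin: round steel pattern weight with a knob on top, 57 mm diameter, 55 mm high, 0.6 kg. Origin at the centre of its underside, z up. Stays where it is.
Mind the look-alikes: they are no part of the job. Of the things that look like the beeswax, take the one that is farthest to the robot's right at the start.

How it is judged:
On the way, in this order (a step that is already met when the one before it is completed fails the run):
1. the tray stands stacked on the tote's rim, turned half round (z of kit_tray in the frame of lower_tote between 0.048 and 0.056 m and horizontal distance between kit_tray and lower_tote below 0.012 m and angle between the x axis of kit_tray and the x axis of lower_tote, either way round below 0.15 rad and angle between kit_tray's own z axis and vertical below 0.05 rad), for 0.2 s.
2. after that, the first piece of the kit lies in its compartment (((x of snap_tin in the frame of kit_tray between -0.11 and -0.058 m and y of snap_tin in the frame of kit_tray between -0.035 and 0.035 m and z of snap_tin in the frame of kit_tray between 0.001 and 0.01 m and angle between snap_tin's own z axis and vertical below 0.1 rad) or (x of beeswax in the frame of kit_tray between -0.038 and 0.014 m and y of beeswax in the frame of kit_tray between -0.035 and 0.035 m and z of beeswax in the frame of kit_tray between 0.001 and 0.01 m and angle between beeswax's own z axis and vertical below 0.1 rad) or (x of sanding_block in the frame of kit_tray between 0.042 and 0.11 m and y of sanding_block in the frame of kit_tray between -0.035 and 0.035 m and z of sanding_block in the frame of kit_tray between 0.001 and 0.01 m and angle between sanding_block's own z axis and vertical below 0.1 rad))), for 0.2 s.
At the end, for the whole second after the job is handed in: Tray level on the tote's rim, origin 48-56 mm above the tote's, within 12 mm and 0.15 rad of it; tin, wax and sanding block lie flat on the floor of their own compartments (white, yellow, dark brown), released, at rest; chalk, leather slab and weight within 30 mm of their starts (all of step 1 and x of snap_tin in the frame of kit_tray between -0.11 and -0.058 m and y of snap_tin in the frame of kit_tray between -0.035 and 0.035 m and z of snap_tin in the frame of kit_tray between 0.001 and 0.01 m and angle between each of snap_tin, beeswax, sanding_block's own z axis and vertical below 0.1 rad and x of beeswax in the frame of kit_tray between -0.038 and 0.014 m and y of beeswax in the frame of kit_tray between -0.035 and 0.035 m and z of beeswax in the frame of kit_tray between 0.001 and 0.01 m and x of sanding_block in the frame of kit_tray between 0.042 and 0.11 m and y of sanding_block in the frame of kit_tray between -0.035 and 0.035 m and z of sanding_block in the frame of kit_tray between 0.001 and 0.01 m and linear speed of each of kit_tray, snap_tin, beeswax, sanding_block below 0.01 m/s and contact force between each of snap_tin, beeswax, sanding_block and the fingers below 0.1 N and distance of each of tailor_chalk, vegtan_slab, weight_1 from where it was at the start of the episode below 0.03 m); the robot touches nothing.
It fails at once if tailor_chalk is pushed or carried off (30 mm) (distance of tailor_chalk from where it was at the start of the episode above 0.03 m).
It fails at once if vegtan_slab is pushed or carried off (30 mm) (distance of vegtan_slab from where it was at the start of the episode above 0.03 m).
It fails at once if weight_1 is pushed or carried off (30 mm) (distance of weight_1 from where it was at the start of the episode above 0.03 m).
It also fails if it takes over 99 s, if anything falls off the work surface, if the arm or the gripper's body presses on something with over 40 N, if the wrist force passes 120 N, or if a joint passes its speed limit or range.

## Working session

There is one attempt and no reset: what is moved stays moved. The work goes in short steps, Python scripts to look and compute and a tool call to move; the robot and the scene stay as the last step left them, time stands still between calls to the robot, and variables do not carry over. Pictures are saved under pics/ and viewed, at most 14 in all, crops included, and the job is handed in when it is done.

```bash
mkdir -p pics; ls
```

Run:
```python
from bench import get_obs, optics
import cv2,numpy as np
o=get_obs();print(o['time_s'],o['eef_pos'],o['eef_rot'])
for n in ['top','scene']:
    im,d=optics.camera(n);cv2.imwrite(f'pics/{n}0.png',im);np.save(f'{n}0.npy',d);p=optics.camera_params(n);print(n,p)
```

```text
pics
0.0 [ 0.19267605 -0.54117286  0.23040833] [-8.67920942e-04  9.85435678e-01  1.70046376e-01  3.50183255e-05]
top {'fovy': 44.14343418997261, 'cx': 273.18014560571754, 'cy': 206.8831807276693, 'view': array([[ 0.02590883, -0.99963345, -0.0078548 ,  0.1327578 ],
       [ 0.99622858,  0.0251681 ,  0.08303725, -0.54854038],
       [-0.08280912, -0.00997657,  0.99651549, -1.66132292],
       [ 0.        ,  0.        ,  0.        ,  1.        ]])}
scene {'fovy': 57.878750712453936, 'cx': 280.79315958091854, 'cy': 205.2980164450578, 'view': array([[-0.60750671, -0.79428114, -0.00728555,  0.44147058],
       [ 0.55363729, -0.42999146,  0.71315714, -0.2652719 ],
       [-0.56957998,  0.42921419,  0.70096635, -0.77731968],
       [ 0.        ,  0.        ,  0.        ,  1.        ]])}
```

View pics/top0.png

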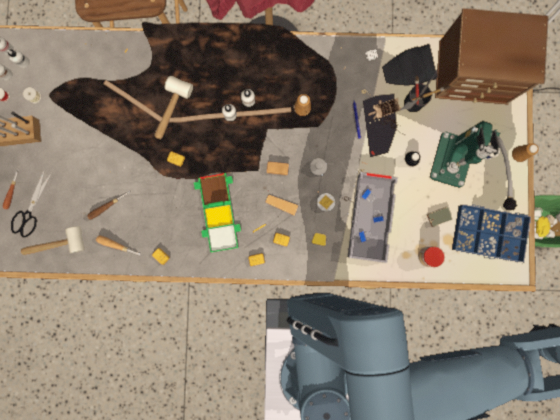

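View pics/scene0.png

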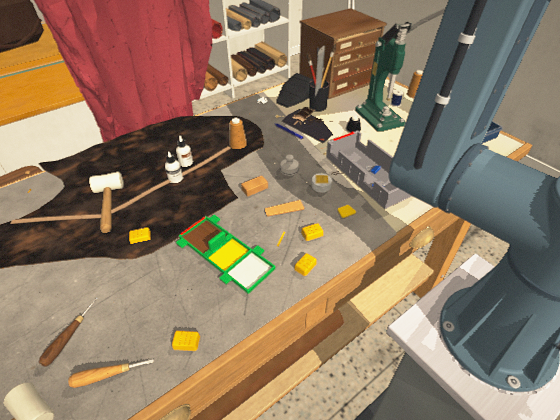

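The top view shows the robot at the bottom, with x up and y left. The tray is at (217,212) and the tote at (372,218). Wax-like things are at (176,158), (161,256), (257,259), (282,239) and (319,239), the last one thin. The sanding block is at (278,168) or (281,204), the tin at (326,202) and the weight at (318,166). Next is an enlarged crop, plus measured heights.

Create h.py:
```python
import numpy as np,cv2
from bench import get_obs,optics
from scipy.spatial.transform import Rotation as R
def rot(o=None):
    q=(o or get_obs())['eef_rot'];return R.from_quat([q[1],q[2],q[3],q[0]])
def world(p,d,u,v):
    f=210/np.tan(np.radians(p['fovy'])/2);u=np.asarray(u,float);v=np.asarray(v,float)
    c=np.stack([(u-p['cx'])*d/f,-(v-p['cy'])*d/f,-d],-1)
    V=p['view'];return (c-V[:3,3])@V[:3,:3]
def cloud(p,d):
    v,u=np.mgrid[0:420,0:560];return world(p,d,u,v)
def hsv(im): return cv2.cvtColor(im,cv2.COLOR_BGR2HSV)
def blobs(im,W,lo,hi,zmin=-.05,zmax=.12,n=40):
    m=cv2.inRange(hsv(im),lo,hi)&((W[...,2]>zmin)&(W[...,2]<zmax)).astype(np.uint8)*255
    k,l,s,c=cv2.connectedComponentsWithStats(m)
    for i in range(1,k):
        if s[i,4]>=n:
            P=W[l==i];r=cv2.minAreaRect((P[:,:2]*1000).astype(np.float32))
            print(np.round(c[i]),s[i,4],'xyz',np.round(np.median(P,0),3),'rect c',np.round(r[0],1),'size',np.round(r[1],1),'ang',round(r[2],1))
def go(target,yaw_vec=None):
    "tool-frame shift from the measured pose to a world point"
    o=get_obs();r=rot(o);return r.inv().apply(np.array(target)-o['eef_pos'])
```

Run:
```python
from h import *
im=cv2.imread('pics/top0.png');d=np.load('top0.npy');p=optics.camera_params('top');W=cloud(p,d)
cv2.imwrite('pics/topc.png',cv2.resize(im[140:275,155:405],None,fx=3.2,fy=3.2,interpolation=cv2.INTER_CUBIC))
for (u,v) in [(176,158),(161,256),(257,259),(282,239),(319,239),(278,168),(281,204),(326,202),(318,166),(217,212),(372,230),(240,240)]: print(u,v,np.round(W[v,u],3))
print('yellow');blobs(im,W,(15,150,120),(32,255,255))
print('green');blobs(im,W,(45,120,80),(75,255,255))
print('red');blobs(im,W,(0,170,120),(6,255,255),n=8)
```

```text
176 158 [0.697 0.469 0.026]
161 256 [0.376 0.507 0.015]
257 259 [0.375 0.195 0.022]
282 239 [0.441 0.116 0.025]
319 239 [ 0.445 -0.005  0.012]
278 168 [0.672 0.134 0.031]
281 204 [0.557 0.121 0.006]
326 202 [ 0.564 -0.024  0.032]
318 166 [0.677 0.006 0.057]
217 212 [ 0.525  0.332 -0.002]
372 230 [ 0.479 -0.178  0.005]
240 240 [0.435 0.252 0.01 ]
yellow
[301. 107.] 130 xyz [0.865 0.066 0.062] rect c [874.1  61.2] size [45.6 36.7] ang 79.0
[524. 155.] 96 xyz [ 0.727 -0.649  0.062] rect c [ 736.5 -648.6] size [40.3 23.6] ang 12.8
[175. 159.] 183 xyz [0.697 0.472 0.021] rect c [697.5 474.1] size [56.4 38. ] ang 74.7
[326. 202.] 76 xyz [ 0.565 -0.022  0.031] rect c [565.2 -22.6] size [28.3 28.1] ang 53.9
[218. 216.] 478 xyz [0.512 0.325 0.007] rect c [512.3 325.6] size [63.6 83.1] ang 11.0
[281. 239.] 145 xyz [0.441 0.119 0.021] rect c [441.5 119. ] size [47.7 31.7] ang 75.2
[319. 239.] 125 xyz [ 0.445 -0.005  0.01 ] rect c [445.5  -4.2] size [41.4 33.2] ang 80.0
[160. 256.] 149 xyz [0.377 0.509 0.022] rect c [375.8 509.1] size [48.  35.2] ang 51.5
[256. 259.] 140 xyz [0.375 0.198 0.022] rect c [374.6 197.3] size [31.5 46.8] ang 14.1
green
[228. 181.] 65 xyz [0.63  0.3   0.015] rect c [623.3 295.2] size [63.7 22.1] ang 12.8
[211. 198.] 206 xyz [0.555 0.351 0.018] rect c [589.8 348.8] size [114.1 102.2] ang 15.7
[236. 227.] 44 xyz [0.477 0.266 0.017] rect c [480.7 266.5] size [35.6 19.9] ang 21.3
[205. 232.] 49 xyz [0.455 0.366 0.016] rect c [458.1 367.3] size [32.7 20.9] ang 1.1
red
[417.  92.] 16 xyz [ 0.912 -0.299  0.102] rect c [ 912.  -297.2] size [16.6  5.7] ang 71.5
[ 5. 97.] 14 xyz [0.89  1.05  0.021] rect c [ 889.6 1050.9] size [ 9.8 21.3] ang 53.3
[211. 176.] 11 xyz [0.643 0.354 0.017] rect c [643.5 353.2] size [ 1.6 32. ] ang 11.3
[379. 175.] 38 xyz [ 0.652 -0.187  0.063] rect c [ 651.1 -186.4] size [72.1  4.9] ang 84.0
[433. 256.] 290 xyz [ 0.399 -0.358  0.074] rect c [ 398.8 -357.8] size [58.2 57. ] ang 14.7
```

View pics/topc.png

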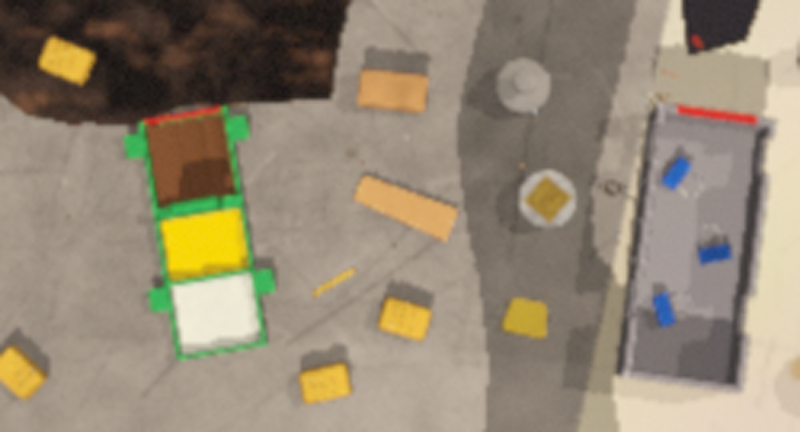

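Of the wax look-alikes, (176,158), (161,256), (257,259) and (282,239) are orange-yellow grooved blocks about 21 mm high. (319,239) is flat and about 8 mm high, so it is the chalk. The rightmost wax block is (282,239) at (0.441, 0.119). The block at (278,168) is 28 mm high, so it is the sanding block, and the thin one at (281,204) is the leather. The label at (326,202) marks the tin and the knob at (318,166) marks the weight. Now I'll fit the tote and work out the first move.

Run:
```python
from h import *
im=cv2.imread('pics/top0.png');d=np.load('top0.npy');p=optics.camera_params('top');W=cloud(p,d)
m=(W[...,2]>.05)&(W[...,2]<.072);m[:,:345]=0;m[:,400:]=0;m[:168]=0;m[265:]=0
P=W[m];r=cv2.minAreaRect((P[:,:2]*1000).astype(np.float32));print('tote rim',m.sum(),r, np.median(P[:,2]))
m=cv2.inRange(hsv(im),(45,120,80),(75,255,255))&((W[...,2]<.03)*255).astype(np.uint8);m[:,:190]=0;m[:,245:]=0
P=W[m>0];r=cv2.minAreaRect((P[:,:2]*1000).astype(np.float32));print('tray',r)
print(go([.55,.333,.25]))
```

```text
tote rim 565 ((520.0689697265625, -172.6063232421875), (124.026123046875, 276.15301513671875), 83.3687744140625) 0.0606282941770821
tray ((524.6385498046875, 327.9914245605469), (244.2811737060547, 126.84671783447266), 11.161114692687988)
[ 0.62969271 -0.70389398 -0.0182089 ]
```

Request:
jog_arm(plan={"motion": [[0.63, -0.704, -0.03, 0, 0, -1.43, 1], [0.63, -0.704, -0.03, 0, 0, -1.43, 1], [0.63, -0.704, -0.03, 0, 0, -1.43, 1], [0.63, -0.704, -0.03, 0, 0, -1.43, 1], [0.63, -0.704, -0.03, 0, 0, -1.43, 1], [0.63, -0.704, -0.03, 0, 0, -1.43, 1], [0.63, -0.704, -0.03, 0, 0, -1.43, 1], [0.63, -0.704, -0.03, 0, 0, -1.43, 1], [0.63, -0.704, -0.03, 0, 0, -1.43, 1], [0.63, -0.704, -0.03, 0, 0, -1.43, 1]]})

```text
time_s: 1.35
eef_pos: [0.4295, 0.0386, 0.2513]
eef_rot: [0.0, 0.633, 0.775, 0.0]
wrist_force: [0.9, -1.3, 0.8]
opening: 0.999
grasp_force: 0.0
```

```bash
python3 -c "
from h import *
o=get_obs();r=rot(o);print(r.as_matrix().round(3),go([.55,.333,.25]),o['q'])"
```

```text
[[-0.2    0.98   0.001]
 [ 0.98   0.2   -0.   ]
 [-0.     0.001 -1.   ]] [0.26439636 0.17688527 0.00126512] [-1.86933633e-01 -1.76239616e-01  1.92379690e+00 -1.79412850e-04
  1.39330906e+00 -3.88054417e-01]
```

Request:
jog_arm(plan={"motion": [[0.264, 0.177, 0, 0, 0, 0, 1], [0.264, 0.177, 0, 0, 0, 0, 1], [0.264, 0.177, 0, 0, 0, 0, 1], [0.264, 0.177, 0, 0, 0, 0, 1], [0.264, 0.177, 0, 0, 0, 0, 1], [0.264, 0.177, 0, 0, 0, 0, 1], [0.264, 0.177, 0, 0, 0, 0, 1]]})

```text
time_s: 2.22
eef_pos: [0.5494, 0.3304, 0.2501]
eef_rot: [-0.0, 0.632, 0.775, -0.001]
wrist_force: [-0.3, -0.2, -0.2]
opening: 1.002
grasp_force: 0.0
```

Run:
```python
from h import *
p=optics.camera_params('wrist');o=get_obs();im,d=optics.camera('wrist');print(o['eef_pos'],o['q'][5],p['fovy'])
W=cloud(p,d);cv2.imwrite('pics/w1.png',im)
m=(W[...,2]>.033)&(W[...,2]<.055)
k,l,s,c=cv2.connectedComponentsWithStats(m.astype(np.uint8))
for i in range(1,k):
    if s[i,4]>300:
        P=W[l==i];r=cv2.minAreaRect((P[:,:2]*1000).astype(np.float32));print(c[i].round(),s[i,4],r,np.median(P[:,2]))
blobs(im,W,(45,120,80),(75,255,255),n=500);blobs(im,W,(15,150,120),(32,255,255),n=500)
```

```text
[0.54937359 0.33044756 0.25010704] 0.1550218125022489 63.39872926399438
[279. 170.] 513 ((546.36279296875, 333.9218444824219), (11.576425552368164, 49.02528381347656), 11.475443840026855) 0.04349845534432509
[526. 246.] 588 ((838.596923828125, 304.3085021972656), (41.83321762084961, 19.245643615722656), 69.67417907714844) 0.04444424790914908
[543. 298.] 555 ((888.1522827148438, 244.83187866210938), (41.35306930541992, 19.26120376586914), 68.31187438964844) 0.04374511144838406
[271. 161.] 3906 xyz [0.543 0.341 0.014] rect c [520.7 328.5] size [246.8 125.7] ang 11.2
[449.  61.] 1989 xyz [0.692 0.474 0.02 ] rect c [695.1 475.3] size [52.9 34.9] ang 69.1
[246. 162.] 3797 xyz [0.509 0.328 0.005] rect c [508.3 326. ] size [62.6 81.2] ang 11.2
[118. 242.] 1255 xyz [0.375 0.204 0.019] rect c [372.4 200.2] size [34. 48.] ang 13.6
```

View pics/w1.png

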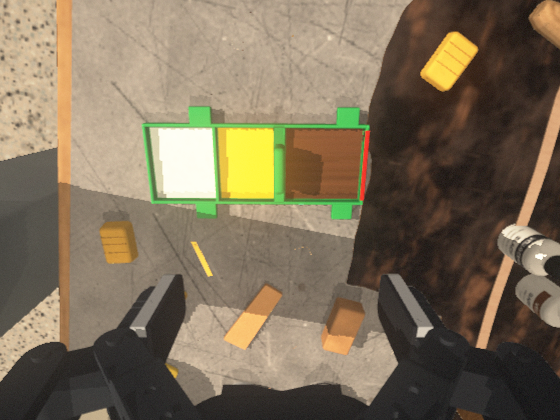

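The wrist view shows the tray from (147,125) to (367,203), with its rib at (279,170) and the red end to the right. It gives the rib at (0.546, 0.334) with z=0.044, which agrees with the top camera to within 4 mm. Descending to grasp.

Request:
jog_arm(plan={"motion": [[0.003, -0.001, 0.06, 0, 0, 0, 1], [0.003, -0.001, 0.12, 0, 0, 0, 1], [0.003, -0.001, 0.18, 0, 0, 0, 1], [0.003, -0.001, 0.21, 0, 0, 0, 1], [0.003, -0.001, 0.232, 0, 0, 0, 1], [0.003, -0.001, 0.232, 0, 0, 0, 1], [0.003, -0.001, 0.232, 0, 0, 0, 0], [0.003, -0.001, 0.232, 0, 0, 0, 0], [0.003, -0.001, 0.232, 0, 0, 0, 0], [0.003, -0.001, 0.232, 0, 0, 0, 0]]})

```text
time_s: 3.52
eef_pos: [0.5482, 0.3333, 0.0197]
eef_rot: [-0.0, 0.633, 0.775, -0.0]
wrist_force: [-2.5, -1.0, 2.6]
opening: 0.14
grasp_force: 1.6
```

Request:
jog_arm(plan={"motion": [[0, 0, 0, 0, 0, 0, 0], [0, 0, 0, 0, 0, 0, 0], [0, 0, 0, 0, 0, 0, 0], [0, 0, 0, 0, 0, 0, 0]]})

```text
time_s: 4.03
eef_pos: [0.5485, 0.3335, 0.0198]
eef_rot: [0.0, 0.633, 0.775, 0.0]
wrist_force: [-2.7, 0.1, 6.2]
opening: 0.126
grasp_force: 60.8
```

Request:
jog_arm(plan={"motion": [[0, 0, -0.02, 0, 0, 0, 0], [0, 0, -0.05, 0, 0, 0, 0], [0, 0, -0.1, 0, 0, 0, 0], [0, 0, -0.15, 0, 0, 0, 0], [0, 0, -0.2, 0, 0, 0, 0], [0, 0, -0.2, 0, 0, 0, 0]]})

```text
time_s: 4.78
eef_pos: [0.5511, 0.3344, 0.2258]
eef_rot: [0.003, 0.633, 0.775, 0.005]
wrist_force: [0.6, -0.0, -3.1]
opening: 0.125
grasp_force: 59.6
```

Run:
```python
from h import *
p=optics.camera_params('wrist');o=get_obs();im,d=optics.camera('wrist')
W=cloud(p,d)-o['eef_pos'];cv2.imwrite('pics/w2.png',im)
L=rot(o).inv().apply(W.reshape(-1,3)).reshape(W.shape)
print(o['eef_pos'],o['eef_rot'])
g=cv2.inRange(hsv(im),(45,120,80),(75,255,255))>0
for n,m in [('rimlug',g&(L[...,2]>-.015)&(L[...,2]<.03)),('rib',g&(L[...,2]<-.017)),('red',cv2.inRange(hsv(im),(0,150,100),(6,255,255))>0),('white',cv2.inRange(hsv(im),(0,0,190),(179,60,255))>0)]:
    P=L[m&(abs(L[...,2])<.05)]
    if len(P)>20:
        A=np.c_[P[:,:2],np.ones(len(P))];print(n,len(P),cv2.minAreaRect((P[:,:2]*1000).astype(np.float32)),np.linalg.lstsq(A,P[:,2],rcond=None)[0].round(3))
```

```text
[0.55114297 0.33436692 0.22579508] [0.00271842 0.63251892 0.77452586 0.00470313]
rimlug 14339 ((0.8850669860839844, -25.761962890625), (127.84066009521484, 246.60385131835938), 0.31559938192367554) [-0.008  0.01   0.007]
rib 2711 ((1.1469745635986328, -0.3645181655883789), (11.263681411743164, 49.27408981323242), 89.74958801269531) [ 0.029 -0.06  -0.024]
red 1481 ((0.29297637939453125, 95.5785140991211), (79.57402038574219, 6.031655311584473), 0.6839430928230286) [ 0.002 -0.077  0.012]
white 14253 ((1.3771514892578125, -108.28900146484375), (60.553680419921875, 76.69405364990234), 89.78240203857422) [-0.002 -0.002  0.015]
```

View pics/w2.png

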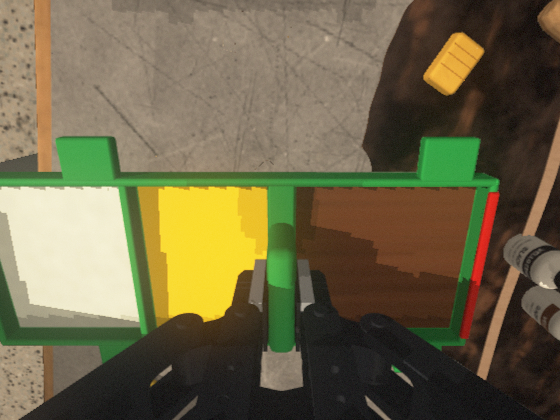

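The wrist view shows the rib held at (282,270), the tray level, its centre 26 mm from the tool axis, the red end to the right and its underside 20 mm below the TCP. I'll carry it over, turning in two stages.

Request:
jog_arm(plan={"motion": [[-0.048, -0.016, 0, 0, 0, 0.18, 0], [-0.097, -0.031, 0, 0, 0, 0.36, 0], [-0.145, -0.047, 0, 0, 0, 0.54, 0], [-0.193, -0.062, 0, 0, 0, 0.72, 0], [-0.241, -0.078, 0, 0, 0, 0.9, 0], [-0.289, -0.093, 0, 0, 0, 1.08, 0], [-0.337, -0.109, 0, 0, 0, 1.26, 0], [-0.386, -0.124, 0, 0, 0, 1.44, 0], [-0.434, -0.14, 0, 0, 0, 1.62, 0], [-0.482, -0.155, 0, 0, 0, 1.8, 0]]})

```text
time_s: 6.08
eef_pos: [0.4909, -0.1708, 0.2169]
eef_rot: [-0.001, 1.0, -0.017, -0.002]
wrist_force: [0.5, -0.1, -3.7]
opening: 0.127
grasp_force: 59.6
```

Request:
jog_arm(plan={"motion": [[0, 0, 0, 0, 0, 0.17, 0], [0, 0, 0, 0, 0, 0.34, 0], [0, 0, 0, 0, 0, 0.52, 0], [0, 0, 0, 0, 0, 0.7, 0], [0, 0, 0, 0, 0, 0.88, 0], [0, 0, 0, 0, 0, 1.06, 0], [0, 0, 0, 0, 0, 1.24, 0], [0, 0, 0, 0, 0, 1.42, 0], [0, 0, 0, 0, 0, 1.58, 0], [0, 0, 0, 0, 0, 1.657, 0]]})

```text
time_s: 7.32
eef_pos: [0.4912, -0.1691, 0.2167]
eef_rot: [-0.001, -0.664, 0.748, 0.002]
wrist_force: [-0.4, -0.5, -2.6]
opening: 0.126
grasp_force: 59.7
```

Create see.py:
```python
from h import *
import sys
p=optics.camera_params('wrist');o=get_obs();im,d=optics.camera('wrist')
W=cloud(p,d);cv2.imwrite(sys.argv[1],im);np.save('w.npy',W)
L=rot(o).inv().apply((W-o['eef_pos']).reshape(-1,3)).reshape(W.shape)
m=rot(o).as_matrix();print(o['eef_pos'],m.round(3)[:2],np.degrees(np.arctan2(m[1,1],m[0,1])),o['q'].round(2),o['grasp_force'])
```

Create see2.py:
```python
from see import *
g=cv2.inRange(hsv(im),(45,120,80),(75,255,255))>0
P=L[g&(L[...,2]>-.015)&(L[...,2]<.03)]
print('tray in tool',cv2.minAreaRect((P[:,:2]*1000).astype(np.float32)))
m=(W[...,2]>.05)&(W[...,2]<.072)
k,l,s,c=cv2.connectedComponentsWithStats(m.astype(np.uint8))
for i in range(1,k):
    if s[i,4]>300:
        Q=W[l==i];r=cv2.minAreaRect((Q[:,:2]*1000).astype(np.float32));print(c[i].round(),s[i,4],r,np.median(Q[:,2]))
```

```bash
python3 see2.py pics/w3.png
```

```text
[ 0.49115114 -0.16913815  0.21666406] [[-0.118 -0.993 -0.004]
 [-0.993  0.118  0.003]] 173.2422536615859 [-0.56  0.07  1.76 -0.    1.32  2.7 ] 59.705636501312256
tray in tool ((1.3795433044433594, -25.535903930664062), (127.46894073486328, 247.5253143310547), 0.02902117185294628)
[387. 135.] 1254 ((403.492431640625, -195.37796020507812), (47.737579345703125, 60.32778549194336), 83.45539855957031) 0.058885492421061
[104. 126.] 345 ((635.6212768554688, -239.3153839111328), (13.22236442565918, 20.55193328857422), 83.2791748046875) 0.05870433887471961
[229. 125.] 1421 ((528.62451171875, -229.94580078125), (7.744451522827148, 123.13514709472656), 83.2531967163086) 0.05912941787717164
```

View pics/w3.png

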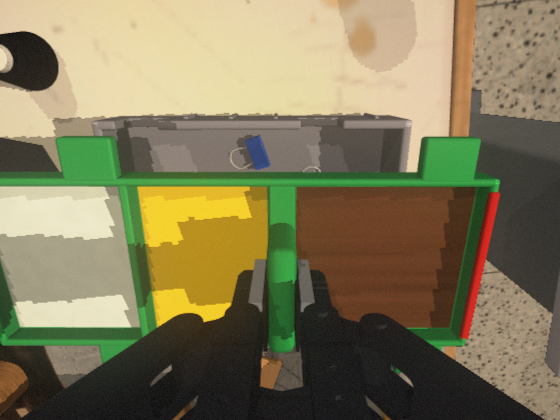

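Between the green lugs, the wrist view shows the tote's far wall from (97,122) to (410,122), with the tray's red end facing the robot. That is opposed to the tote's red end. The wrist puts the tote centre at (0.515, -0.172) and the top camera at (0.520, -0.173), so I'll take the mean and lower.

Request:
jog_arm(plan={"motion": [[-0.001, -0.001, 0.05, 0, 0, 0, 0], [-0.001, -0.001, 0.09, 0, 0, 0, 0], [-0.001, -0.001, 0.12, 0, 0, 0, 0], [-0.001, -0.001, 0.127, 0, 0, 0, 0], [-0.001, -0.001, 0.127, 0, 0, 0, 0]]})

```text
time_s: 8.0
eef_pos: [0.4933, -0.1689, 0.0917]
eef_rot: [-0.0, -0.666, 0.746, 0.001]
wrist_force: [0.7, 0.6, -3.2]
opening: 0.128
grasp_force: 59.7
```

```bash
python3 see2.py pics/w4.png
```

```text
[ 0.49334266 -0.16888238  0.09168413] [[-0.114 -0.994 -0.001]
 [-0.994  0.114  0.001]] 173.47031508513842 [-0.56  0.24  1.85  0.    1.06  2.7 ] 59.73671793937683
tray in tool ((1.4604377746582031, -25.447402954101562), (128.05917358398438, 246.65699768066406), 0.18252302706241608)
[  9. 145.] 330 ((629.2843017578125, -241.481201171875), (8.316206932067871, 9.988275527954102), 85.11280822753906) 0.0566745887292169
[217. 146.] 3555 ((520.6585083007812, -229.1328887939453), (8.25350284576416, 107.5891342163086), 83.56182098388672) 0.058955426036976746
[403. 146.] 584 ((422.345458984375, -218.03500366210938), (7.956460952758789, 18.415023803710938), 82.64630126953125) 0.058694125630634864
[492. 156.] 927 ((379.3598937988281, -206.59808349609375), (20.634775161743164, 14.926325798034668), 83.38401794433594) 0.05886475685627758
```

View pics/w4.png

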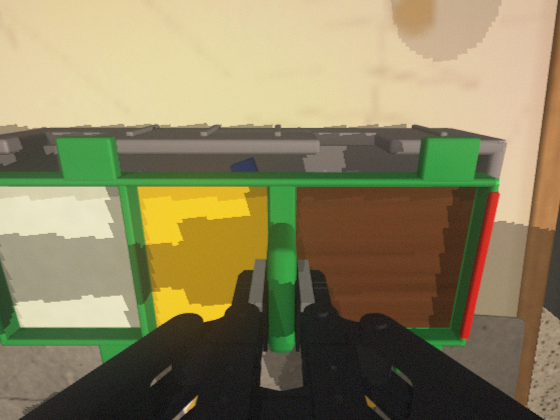

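The camera sees tote and tray together at (267,147) and puts the tray 3 mm too far in x. I'll shift it 2 mm, set it down and release.

Request:
jog_arm(plan={"motion": [[-0.001, 0.002, 0.008, 0, 0, 0, 0], [-0.001, 0.002, 0.014, 0, 0, 0, 0], [-0.001, 0.002, 0.018, 0, 0, 0, 0], [-0.001, 0.002, 0.019, 0, 0, 0, 0], [-0.001, 0.002, 0.019, 0, 0, 0, 0], [-0.001, 0.002, 0.019, 0, 0, 0, 0]]})

```text
time_s: 8.8
eef_pos: [0.4921, -0.168, 0.0733]
eef_rot: [0.0, -0.666, 0.746, -0.0]
wrist_force: [-0.3, -0.2, -3.1]
opening: 0.126
grasp_force: 59.8
```

Request:
jog_arm(plan={"motion": [[0, 0, 0.001, 0, 0, 0, 0], [0, 0, 0.002, 0, 0, 0, 0], [0, 0, 0.002, 0, 0, 0, 0], [0, 0, 0.002, 0, 0, 0, 0]]})

```text
time_s: 9.3
eef_pos: [0.492, -0.168, 0.0718]
eef_rot: [-0.0, -0.666, 0.746, -0.0]
wrist_force: [-3.1, 1.7, 5.7]
opening: 0.126
grasp_force: 61.1
```

Request:
jog_arm(plan={"motion": [[0, 0, 0, 0, 0, 0, 0.25], [0, 0, 0, 0, 0, 0, 0.5], [0, 0, 0, 0, 0, 0, 0.5], [0, 0, 0, 0, 0, 0, 0.5], [0, 0, 0, 0, 0, 0, 0.5], [0, 0, -0.04, 0, 0, 0, 0.5], [0, 0, -0.09, 0, 0, 0, 1], [0, 0, -0.15, 0, 0, 0, 1], [0, 0, -0.2, 0, 0, 0, 1], [0, 0, -0.2, 0, 0, 0, 1]]})

```text
time_s: 10.55
eef_pos: [0.4942, -0.1693, 0.2763]
eef_rot: [0.001, -0.666, 0.746, -0.005]
wrist_force: [0.1, -0.4, -0.3]
opening: 0.999
grasp_force: 0.0
```

Create tray.py:
```python
from see import *
g=cv2.inRange(hsv(im),(45,120,80),(75,255,255))>0
g&=(W[...,2]>.055)&(W[...,2]<.075);P=W[g];r=cv2.minAreaRect((P[:,:2]*1000).astype(np.float32))
print('tray',len(P),r,np.median(P[:,2]),np.linalg.lstsq(np.c_[P[:,:2],np.ones(len(P))],P[:,2],rcond=None)[0])
```

```bash
python3 tray.py pics/w5.png
```

```text
[ 0.49423128 -0.16925633  0.27633908] [[-0.114 -0.993  0.008]
 [-0.993  0.114 -0.005]] 173.45649792088244 [-0.56  0.02  1.69  0.    1.42  2.7 ] 0.0
tray 4438 ((519.5143432617188, -171.90155029296875), (126.8906021118164, 250.77415466308594), 83.27931213378906) 0.06611183110405362 [-0.00029181 -0.00922213  0.06389958]
```

View pics/w5.png

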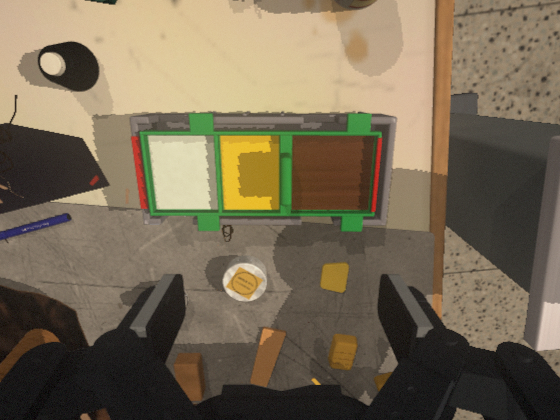

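Stacked. The wrist view shows the tray from (140,132) to (380,215), with its lugs on the rim and the red ends opposed at (138,172) and (378,172). The tin is at (245,283), the chalk at (335,278), the wax at (343,352), the sanding block at (188,378) and the leather at (265,360).

Create comp.py:
```python
from h import *
def comp(W,lo,hi,box=(.35,.75,-.12,.25),n=60):
    m=(W[...,2]>lo)&(W[...,2]<hi)&(W[...,0]>box[0])&(W[...,0]<box[1])&(W[...,1]>box[2])&(W[...,1]<box[3])
    k,l,s,c=cv2.connectedComponentsWithStats(m.astype(np.uint8))
    for i in range(1,k):
        if s[i,4]>n:
            P=W[l==i];r=cv2.minAreaRect((P[:,:2]*1000).astype(np.float32));print(c[i].round(),s[i,4],np.round(r[0],1),np.round(r[1],1),round(r[2],1),P[:,2].max().round(3))
if __name__=='__main__':
    d=np.load('top0.npy');p=optics.camera_params('top');print('top');comp(cloud(p,d),.014,.04)
    print('wrist');comp(np.load('w.npy'),.014,.04,n=150)
```

```bash
python3 comp.py; python3 -c "
from h import *;o=get_obs();print(o['time_s'],go([.564,-.0225,.2]))"
```

```text
top
[318. 166.] 188 [682.4   3.2] [54.7 53.5] 7.9 0.038
[277. 167.] 241 [674.8 136.1] [69.7 36.6] 85.6 0.038
[326. 202.] 257 [566.6 -22.4] [56.5 55.3] 1.8 0.039
[351. 232.] 81 [ 466.7 -109.6] [ 12.5 156. ] 82.9 0.04
[281. 239.] 151 [442.7 117.7] [48.4 33.9] 75.6 0.032
[256. 259.] 149 [375.6 196.6] [33.7 48.7] 15.2 0.033
wrist
[245. 280.] 1493 [561.3 -22.7] [57.6 57.8] 3.2 0.031
[343. 355.] 664 [437.5 118.5] [49.1 33.4] 74.4 0.023
[190. 377.] 970 [669.  136.3] [70.3 35.6] 85.8 0.029
10.6 [-0.15327895 -0.05366144  0.073225  ]
```

Request:
jog_arm(plan={"motion": [[-0.05, -0.018, 0.02, 0, 0, -0.18, 1], [-0.1, -0.036, 0.04, 0, 0, -0.36, 1], [-0.153, -0.053, 0.06, 0, 0, -0.54, 1], [-0.153, -0.053, 0.076, 0, 0, -0.72, 1], [-0.153, -0.053, 0.076, 0, 0, -0.9, 1], [-0.153, -0.053, 0.076, 0, 0, -1.08, 1], [-0.153, -0.053, 0.076, 0, 0, -1.26, 1], [-0.153, -0.053, 0.076, 0, 0, -1.44, 1], [-0.153, -0.053, 0.076, 0, 0, -1.571, 1], [-0.153, -0.053, 0.076, 0, 0, -1.571, 1]]})

```text
time_s: 11.85
eef_pos: [0.5609, -0.0217, 0.1932]
eef_rot: [-0.0, 0.998, -0.058, -0.002]
wrist_force: [-0.6, -0.4, 0.4]
opening: 1.003
grasp_force: 0.0
```

Request:
jog_arm(plan={"motion": [[0, 0, 0, 0, 0, 0, 1], [0, 0, 0, 0, 0, 0, 1]]})

```text
time_s: 12.1
eef_pos: [0.5618, -0.0219, 0.1947]
eef_rot: [-0.0, 0.998, -0.058, -0.0]
wrist_force: [0.2, -1.1, 0.2]
opening: 0.996
grasp_force: 0.0
```

```bash
python3 see.py pics/w6.png; python3 comp.py | sed -n '/wrist/,$p'; python3 -c "
from h import *;print(go([.564,-.0225,.008]))"
```

```text
[ 0.56180366 -0.02191248  0.19468375] [[ 0.993 -0.115 -0.001]
 [-0.115 -0.993  0.   ]] -96.62590522176981 [-0.25  0.19  1.68  0.    1.28  1.44] 0.0
wrist
[236.  54.] 2875 [677.7   3.7] [55.8 54.9] 83.0 0.032
[86. 82.] 3778 [670.6 136.2] [70.3 36. ] 85.2 0.029
[377. 239.] 1559 [ 486.3 -111.1] [ 11.1 200.9] 83.6 0.04
[282. 182.] 2945 [562.5 -23.3] [56.8 57.4] 82.1 0.03
[0.00220001 0.00032771 0.18685951]
```

Request:
jog_arm(plan={"motion": [[0.001, 0.001, 0.06, 0, 0, 0, 1], [0.001, 0.001, 0.12, 0, 0, 0, 1], [0.001, 0.001, 0.165, 0, 0, 0, 1], [0.001, 0.001, 0.186, 0, 0, 0, 1], [0.001, 0.001, 0.186, 0, 0, 0, 1], [0.001, 0.001, 0.186, 0, 0, 0, 0], [0.001, 0.001, 0.186, 0, 0, 0, 0], [0.001, 0.001, 0.186, 0, 0, 0, 0], [0.001, 0.001, 0.186, 0, 0, 0, 0], [0.001, 0.001, 0.186, 0, 0, 0, 0]]})

```text
time_s: 13.4
eef_pos: [0.5647, -0.0235, 0.0115]
eef_rot: [0.0, 0.998, -0.057, 0.002]
wrist_force: [-1.5, 0.1, 5.2]
opening: 0.655
grasp_force: 63.5
```

Request:
jog_arm(plan={"motion": [[0, 0, -0.03, 0, 0, 0, 0], [0, 0, -0.08, 0, 0, 0, 0], [0, 0, -0.12, 0, 0, 0, 0], [0.02, 0.05, -0.14, 0, 0, 0, 0], [0.037, 0.1, -0.14, 0, 0, 0, 0], [0.054, 0.153, -0.14, 0, 0, 0, 0], [0.054, 0.153, -0.14, 0, 0, 0, 0], [0.054, 0.153, -0.14, 0, 0, 0, 0], [0.054, 0.153, -0.14, 0, 0, 0, 0]]})

```text
time_s: 14.52
eef_pos: [0.599, -0.1799, 0.1493]
eef_rot: [-0.0, 0.998, -0.056, -0.0]
wrist_force: [-0.3, 0.3, -0.7]
opening: 0.651
grasp_force: 63.8
```

```bash
python3 see.py pics/w7.png; python3 -c "
from h import *;print(go([.6009,-.1817,.07]))"
```

```text
[ 0.59898043 -0.17988339  0.14929567] [[ 0.994 -0.113 -0.   ]
 [-0.113 -0.994  0.   ]] -96.47071111255474 [-0.48  0.37  1.54  0.    1.23  1.2 ] 63.8351047039032
[0.00206504 0.00170422 0.07928832]
```

View pics/w7.png

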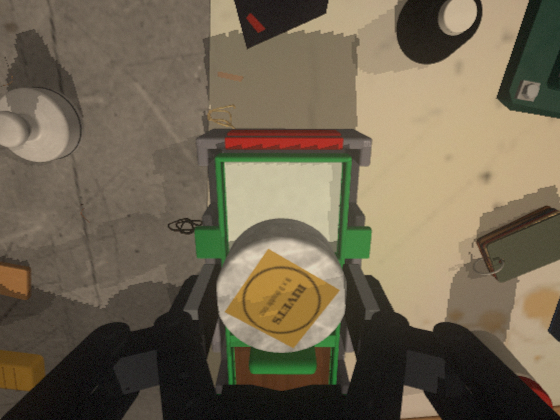

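The wrist view shows the tin held upright at (281,295) over the white compartment, (222–345, 160–250). Lowering and releasing.

Request:
jog_arm(plan={"motion": [[0.002, 0.002, 0.04, 0, 0, 0, 0], [0.002, 0.002, 0.065, 0, 0, 0, 0], [0.002, 0.002, 0.077, 0, 0, 0, 0], [0.002, 0.002, 0.078, 0, 0, 0, 0], [0.002, 0.002, 0.078, 0, 0, 0, 0]]})

```text
time_s: 15.2
eef_pos: [0.6018, -0.1836, 0.0724]
eef_rot: [0.0, 0.998, -0.057, 0.001]
wrist_force: [-0.4, -0.2, -1.0]
opening: 0.655
grasp_force: 63.9
```

Request:
jog_arm(plan={"motion": [[0, 0, 0.001, 0, 0, 0, 0], [0, 0, 0.001, 0, 0, 0, 0], [0, 0, 0.001, 0, 0, 0, 0.8], [0, 0, 0.001, 0, 0, 0, 0.8], [0, 0, 0.001, 0, 0, 0, 0.8], [0, 0, 0, 0, 0, 0, 0.8], [0, 0, -0.03, 0, 0, 0, 0.8], [0, 0, -0.07, 0, 0, 0, 1], [0, 0, -0.12, 0, 0, 0, 1], [0, 0, -0.12, 0, 0, 0, 1]]})

```text
time_s: 16.45
eef_pos: [0.6038, -0.1849, 0.1968]
eef_rot: [0.002, 0.998, -0.057, 0.004]
wrist_force: [0.6, -0.8, -0.0]
opening: 0.997
grasp_force: 0.0
```

Request:
jog_arm(plan={"motion": [[0.003, -0.04, 0, 0, 0, -0.18, 1], [0.007, -0.08, 0, 0, 0, -0.36, 1], [0.011, -0.12, 0, 0, 0, -0.54, 1], [0.015, -0.16, 0, 0, 0, -0.72, 1], [0.019, -0.2, 0, 0, 0, -0.9, 1], [0.023, -0.24, 0, 0, 0, -1.08, 1], [0.027, -0.285, 0, 0, 0, -1.26, 1], [0.031, -0.326, 0, 0, 0, -1.44, 1], [0.031, -0.326, 0, 0, 0, -1.607, 1], [0.031, -0.326, 0, 0, 0, -1.607, 1]]})

```text
time_s: 17.7
eef_pos: [0.6682, 0.1375, 0.1897]
eef_rot: [-0.001, 0.734, 0.679, -0.001]
wrist_force: [-0.3, -0.0, 0.0]
opening: 1.003
grasp_force: 0.0
```

Request:
jog_arm(plan={"motion": [[0, 0, 0, 0, 0, 0, 1], [0, 0, 0, 0, 0, 0, 1]]})

```text
time_s: 17.95
eef_pos: [0.6688, 0.1362, 0.1909]
eef_rot: [-0.0, 0.735, 0.678, -0.0]
wrist_force: [-0.7, -0.0, -0.5]
opening: 1.0
grasp_force: 0.0
```

```bash
python3 see.py pics/w8.png; python3 comp.py | sed -n '/wrist/,$p'; python3 -c "
from h import *;print(go([.672,.136,.006]))"
```

```text
[0.668794   0.13617788 0.190923  ] [[ 0.081  0.997 -0.   ]
 [ 0.997 -0.081  0.   ]] -4.630101153538627 [0.03 0.45 1.35 0.   1.35 0.11] 0.0
wrist
[284. 181.] 2811 [671.6 137.4] [69.9 35.9] 84.6 0.029
[ 52. 217.] 1618 [439.9 119.4] [48.3 34. ] 75.5 0.023
[300. 297.] 1650 [678.8   6.6] [55.3 51.7] 3.5 0.038
[200. 396.] 304 [ 553.2 -115.6] [ 5.8 45.1] 80.1 0.034
[2.25723188e-05 3.17285584e-03 1.85062810e-01]
```

View pics/w8.png

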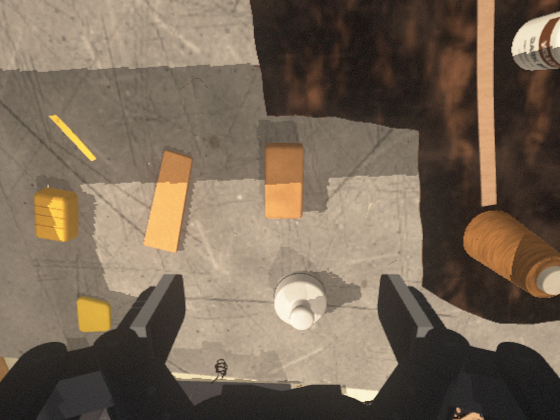

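The wrist view shows the sanding block at (284,181), 70x36 mm and 29 mm high. The leather (168,200) and the weight (300,300) are clear of the fingers.

Request:
jog_arm(plan={"motion": [[0.001, 0.003, 0.06, 0, 0, 0, 1], [0.001, 0.003, 0.12, 0, 0, 0, 1], [0.001, 0.003, 0.165, 0, 0, 0, 1], [0.001, 0.003, 0.184, 0, 0, 0, 1], [0.001, 0.003, 0.184, 0, 0, 0, 1], [0.001, 0.003, 0.184, 0, 0, 0, 0], [0.001, 0.003, 0.184, 0, 0, 0, 0], [0.001, 0.003, 0.184, 0, 0, 0, 0], [0.001, 0.003, 0.184, 0, 0, 0, 0], [0.001, 0.003, 0.184, 0, 0, 0, 0]]})

```text
time_s: 19.25
eef_pos: [0.6734, 0.1378, 0.0092]
eef_rot: [0.001, 0.734, 0.679, 0.001]
wrist_force: [0.2, -0.4, 5.2]
opening: 0.404
grasp_force: 62.6
```

Request:
jog_arm(plan={"motion": [[0, 0, 0, 0, 0, 0, 0], [0, 0, 0, 0, 0, 0, 0]]})

```text
time_s: 19.5
eef_pos: [0.6734, 0.1378, 0.0092]
eef_rot: [0.001, 0.734, 0.679, 0.001]
wrist_force: [-0.4, 0.4, 6.4]
opening: 0.404
grasp_force: 62.6
```

Request:
jog_arm(plan={"motion": [[0, 0, -0.03, 0, 0, 0, 0], [0, 0, -0.08, 0, 0, 0, 0], [0, 0, -0.13, 0, 0, 0, 0], [0, 0, -0.17, 0, 0, 0.15, 0], [-0.05, -0.032, -0.17, 0, 0, 0.32, 0], [-0.09, -0.058, -0.17, 0, 0, 0.5, 0], [-0.13, -0.084, -0.17, 0, 0, 0.68, 0], [-0.18, -0.116, -0.17, 0, 0, 0.86, 0], [-0.23, -0.149, -0.17, 0, 0, 1.04, 0], [-0.28, -0.181, -0.17, 0, 0, 1.22, 0]]})

```text
time_s: 20.75
eef_pos: [0.4684, -0.1286, 0.1775]
eef_rot: [0.0, 0.991, 0.133, 0.0]
wrist_force: [0.4, -0.9, -0.7]
opening: 0.405
grasp_force: 61.7
```

```bash
python3 -c "
from h import *;o=get_obs();m=rot(o).as_matrix();print(m.round(3)[:2],go([.4420,-.1632,.15]),np.degrees(np.arctan2(m[1,1],m[0,1])))"
```

```text
[[ 0.964  0.264  0.001]
 [ 0.264 -0.964 -0.001]] [-0.03460058  0.02642866  0.02750723] -74.68279793209275
```

Request:
jog_arm(plan={"motion": [[-0.02, 0.015, 0.015, 0, 0, 0.17, 0], [-0.035, 0.027, 0.028, 0, 0, 0.34, 0], [-0.035, 0.027, 0.028, 0, 0, 0.383, 0], [-0.035, 0.027, 0.028, 0, 0, 0.383, 0], [-0.035, 0.027, 0.028, 0, 0, 0.383, 0]]})

```text
time_s: 21.38
eef_pos: [0.4434, -0.1627, 0.1495]
eef_rot: [0.0, 0.999, -0.054, 0.0]
wrist_force: [0.0, 0.1, -1.2]
opening: 0.404
grasp_force: 61.7
```

```bash
python3 see.py pics/w9.png; python3 -c "
from h import *;print(go([.4420,-.1632,.066]))
W=np.load('w.npy');im=cv2.imread('pics/w9.png')
m=(cv2.inRange(hsv(im),(0,0,190),(179,60,255))>0)&(W[...,2]>.05)&(W[...,2]<.062)
P=W[m];print('white floor',len(P),cv2.minAreaRect((P[:,:2]*1000).astype(np.float32)))"
```

```text
[ 0.44344229 -0.16273117  0.14946328] [[ 0.994 -0.109  0.001]
 [-0.109 -0.994 -0.   ]] -96.2401021045031 [-0.6   0.04  1.94 -0.    1.16  1.08] 61.730250120162964
[-0.00146724  0.00065914  0.08344459]
white floor 157 ((576.314697265625, -178.7289581298828), (80.96824645996094, 4.049437522888184), 83.31114959716797)
```

View pics/w9.png

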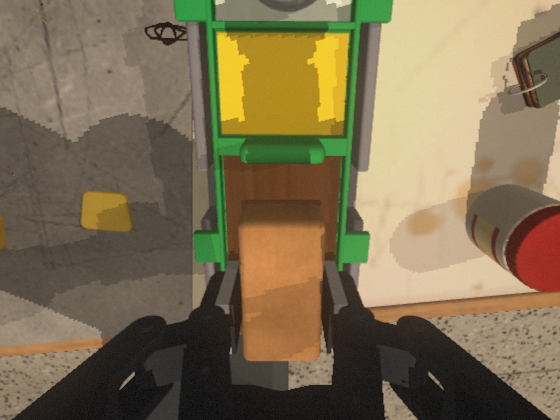

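```bash
python3 -c "
from h import *
W=np.load('w.npy');im=cv2.imread('pics/w9.png');g=cv2.inRange(hsv(im),(40,100,60),(80,255,255))>0
u=np.array([-.9933,.1158])
for n,m in [('div',(slice(15,40),slice(240,320))),('rib',(slice(135,170),slice(240,325))),('yel',(slice(25,140),slice(225,340)))]:
    w=W[m].reshape(-1,3);k=g[m].ravel()
    if n=='yel': k=(cv2.inRange(hsv(im),(15,150,60),(35,255,255))>0)[m].ravel()
    t=(w[:,:2]-[.5175,-.172])@u*1000
    for z0,z1 in [(.05,.06),(.062,.072),(.09,.105)]:
        q=k&(w[:,2]>z0)&(w[:,2]<z1)
        if q.sum()>30: print(n,z0,q.sum(),np.percentile(t[q],[2,50,98]).round(1))
"
```

```text
div 0.05 163 [-44.2 -43.9 -43.3]
div 0.062 678 [-47.8 -45.6 -43.9]
rib 0.05 155 [19.4 19.9 20.2]
rib 0.062 235 [19.9 20.1 25.4]
rib 0.09 1667 [20.  24.9 30.7]
yel 0.05 11677 [-42.1 -13.5  17.6]
```

The tray's estimated pose checks to 0.5 mm against the divider at (282,24) and the rib at (282,150). The block hangs at (282,280), aligned. Lowering into brown.

Request:
jog_arm(plan={"motion": [[-0.001, 0.001, 0.04, 0, 0, 0, 0], [-0.001, 0.001, 0.065, 0, 0, 0, 0], [-0.001, 0.001, 0.078, 0, 0, 0, 0], [-0.001, 0.001, 0.082, 0, 0, 0, 0], [-0.001, 0.001, 0.082, 0, 0, 0, 0], [-0.001, 0.001, 0.082, 0, 0, 0, 0]]})

```text
time_s: 22.18
eef_pos: [0.4429, -0.1642, 0.0681]
eef_rot: [0.0, 0.998, -0.055, 0.001]
wrist_force: [0.6, -0.2, -0.1]
opening: 0.41
grasp_force: 61.7
```

Request:
jog_arm(plan={"motion": [[0, 0, 0.001, 0, 0, 0, 0], [0, 0, 0.001, 0, 0, 0, 0.55], [0, 0, 0.001, 0, 0, 0, 0.55], [0, 0, 0.001, 0, 0, 0, 0.55], [0, 0, 0, 0, 0, 0, 0.55], [0, 0, -0.03, 0, 0, 0, 0.55], [0, 0, -0.07, 0, 0, 0, 1], [0, 0, -0.12, 0, 0, 0, 1], [0, 0, -0.12, 0, 0, 0, 1], [0, 0, -0.12, 0, 0, 0, 1]]})

```text
time_s: 23.42
eef_pos: [0.4419, -0.1635, 0.1868]
eef_rot: [-0.0, 0.998, -0.055, -0.0]
wrist_force: [0.6, 0.6, -1.3]
opening: 1.003
grasp_force: 0.0
```

```bash
python3 -c "
from h import *;print(go([.440,.1185,.19]),rot().as_matrix().round(3))"
```

```text
[-0.03288439 -0.28010315 -0.0031565 ] [[ 0.994 -0.11  -0.   ]
 [-0.11  -0.994  0.   ]
 [-0.    -0.    -1.   ]]
```

Request:
jog_arm(plan={"motion": [[-0.004, -0.035, -0.01, 0, 0, -0.18, 1], [-0.008, -0.07, -0.01, 0, 0, -0.36, 1], [-0.012, -0.105, -0.01, 0, 0, -0.54, 1], [-0.016, -0.14, -0.01, 0, 0, -0.72, 1], [-0.02, -0.175, -0.01, 0, 0, -0.9, 1], [-0.024, -0.21, -0.01, 0, 0, -1.08, 1], [-0.028, -0.245, -0.01, 0, 0, -1.26, 1], [-0.033, -0.28, -0.01, 0, 0, -1.43, 1], [-0.033, -0.28, -0.01, 0, 0, -1.43, 1], [-0.033, -0.28, -0.01, 0, 0, -1.43, 1]]})

```text
time_s: 24.68
eef_pos: [0.4394, 0.1179, 0.1959]
eef_rot: [-0.001, 0.79, 0.613, -0.001]
wrist_force: [0.3, -0.8, 0.2]
opening: 0.998
grasp_force: 0.0
```

Request:
jog_arm(plan={"motion": [[0, 0, 0, 0, 0, 0, 1], [0, 0, 0, 0, 0, 0, 1]]})

```text
time_s: 24.92
eef_pos: [0.4402, 0.1175, 0.197]
eef_rot: [-0.0, 0.791, 0.612, -0.0]
wrist_force: [-0.7, 0.0, 0.2]
opening: 0.999
grasp_force: 0.0
```

```bash
python3 see.py pics/w10.png; python3 comp.py | sed -n '/wrist/,$p'; python3 -c "
from h import *;print(go([.440,.1185,.002]))"
```

```text
[0.44015817 0.11746452 0.19696964] [[ 0.25   0.968 -0.   ]
 [ 0.968 -0.25  -0.   ]] -14.491141174304635 [-0.   -0.06  1.93 -0.    1.27  0.25] 0.0
wrist
[187. 116.] 1975 [371.2 197.9] [33.6 49.1] 13.8 0.023
[279. 179.] 1631 [439.  119.2] [48.2 32.6] 75.1 0.022
[532. 228.] 2075 [672.3   6.8] [55.2 43.6] 72.7 0.04
[338. 363.] 1835 [ 450.3 -106.5] [ 11.9 130.3] 83.7 0.04
[ 0.00089087 -0.00040902  0.19505833]
```

View pics/w10.png

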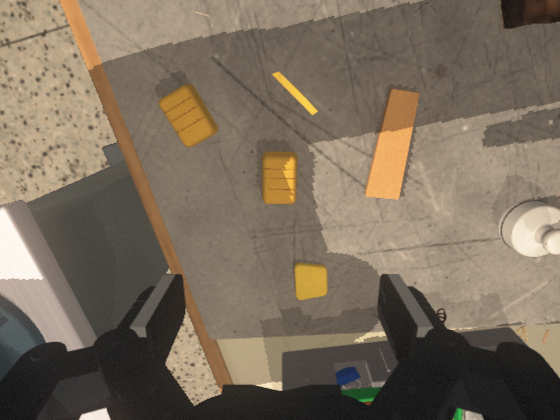

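The wrist view shows the target wax at (279,179), with grooves across the top, 22 mm high, aligned with the tool and clear of the leather (392,145) and the chalk (311,281). The other grooved block, at (188,115), is farther left, so this is the right one.

Request:
jog_arm(plan={"motion": [[0.001, -0.001, 0.06, 0, 0, 0, 1], [0.001, -0.001, 0.12, 0, 0, 0, 1], [0.001, -0.001, 0.17, 0, 0, 0, 1], [0.001, -0.001, 0.193, 0, 0, 0, 1], [0.001, -0.001, 0.193, 0, 0, 0, 1], [0.001, -0.001, 0.193, 0, 0, 0, 0], [0.001, -0.001, 0.193, 0, 0, 0, 0], [0.001, -0.001, 0.193, 0, 0, 0, 0], [0.001, -0.001, 0.193, 0, 0, 0, 0], [0.001, -0.001, 0.193, 0, 0, 0, 0]]})

```text
time_s: 26.22
eef_pos: [0.4405, 0.1195, 0.0057]
eef_rot: [0.001, 0.79, 0.613, 0.001]
wrist_force: [-2.1, -0.3, 10.7]
opening: 0.373
grasp_force: 59.6
```

Request:
jog_arm(plan={"motion": [[0, 0, 0, 0, 0, 0, 0], [0, 0, 0, 0, 0, 0, 0]]})

```text
time_s: 26.48
eef_pos: [0.4405, 0.1195, 0.0057]
eef_rot: [0.001, 0.79, 0.613, 0.001]
wrist_force: [-2.5, -0.1, 10.1]
opening: 0.375
grasp_force: 59.6
```

Request:
jog_arm(plan={"motion": [[0, 0, -0.03, 0, 0, 0, 0], [0, 0, -0.08, 0, 0, 0, 0], [0, 0, -0.13, 0, 0, 0, 0], [-0.04, 0.024, -0.16, 0, 0, 0.18, 0], [-0.085, 0.052, -0.16, 0, 0, 0.36, 0], [-0.13, 0.08, -0.16, 0, 0, 0.54, 0], [-0.175, 0.107, -0.16, 0, 0, 0.72, 0], [-0.22, 0.134, -0.16, 0, 0, 0.9, 0], [-0.261, 0.159, -0.16, 0, 0, 1.08, 0], [-0.261, 0.159, -0.16, 0, 0, 1.26, 0]]})

```text
time_s: 27.72
eef_pos: [0.5293, -0.1765, 0.1648]
eef_rot: [0.001, 1.0, 0.025, 0.001]
wrist_force: [0.5, 0.3, 0.2]
opening: 0.373
grasp_force: 60.1
```

Request:
jog_arm(plan={"motion": [[0, 0, 0, 0, 0, 0.173, 0], [0, 0, 0, 0, 0, 0.173, 0], [0, 0, 0, 0, 0, 0.173, 0]]})

```text
time_s: 28.1
eef_pos: [0.5286, -0.1727, 0.1644]
eef_rot: [0.0, 0.998, -0.055, 0.0]
wrist_force: [0.4, -0.5, -0.8]
opening: 0.371
grasp_force: 60.1
```

```bash
python3 see.py pics/w11.png; python3 -c "
from h import *;print(go([.5294,-.1734,.064]))"
```

```text
[ 0.52862486 -0.17272402  0.16442442] [[ 0.994 -0.109  0.   ]
 [-0.109 -0.994 -0.   ]] -96.28069906805428 [-0.53  0.21  1.72  0.    1.22  1.15] 60.09953306580428
[0.00086365 0.00061788 0.10036002]
```

View pics/w11.png

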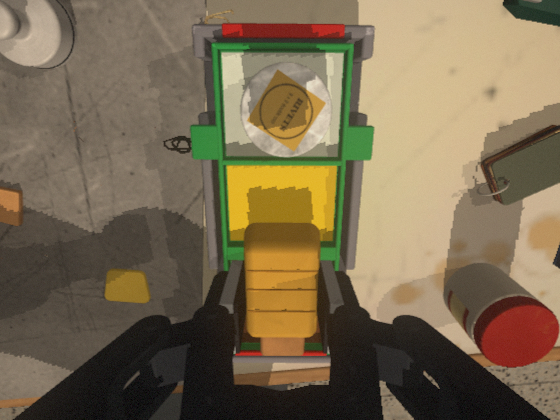

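The tin lies flat in white at (287,110). The wax is held, aligned, at (281,280). Lowering into yellow.

Request:
jog_arm(plan={"motion": [[0.001, 0.001, 0.04, 0, 0, 0, 0], [0.001, 0.001, 0.075, 0, 0, 0, 0], [0.001, 0.001, 0.093, 0, 0, 0, 0], [0.001, 0.001, 0.099, 0, 0, 0, 0], [0.001, 0.001, 0.099, 0, 0, 0, 0], [0.001, 0.001, 0.099, 0, 0, 0, 0]]})

```text
time_s: 28.9
eef_pos: [0.5305, -0.1745, 0.0665]
eef_rot: [0.001, 0.998, -0.056, 0.001]
wrist_force: [-0.4, -0.1, -0.4]
opening: 0.373
grasp_force: 60.1
```

Request:
jog_arm(plan={"motion": [[0, 0, 0, 0, 0, 0, 0.42], [0, 0, 0, 0, 0, 0, 0.52], [0, 0, 0, 0, 0, 0, 0.52], [0, 0, 0, 0, 0, 0, 0.52], [0, 0, -0.03, 0, 0, 0, 0.52], [0, 0, -0.07, 0, 0, 0, 0.52], [0, 0, -0.12, 0, 0, 0, 1], [-0.05, 0, -0.17, 0, 0, 0, 1], [-0.09, 0, -0.19, 0, 0, 0, 1], [-0.09, 0, -0.19, 0, 0, 0, 1]]})

```text
time_s: 30.15
eef_pos: [0.4394, -0.1641, 0.2579]
eef_rot: [0.001, 0.998, -0.057, 0.002]
wrist_force: [0.3, 0.4, -0.1]
opening: 0.999
grasp_force: 0.0
```

```bash
python3 see.py pics/w12.png; python3 -c "
from h import *
im,d=optics.camera('top');p=optics.camera_params('top');W=np.load('w.npy');u=np.array([-.9933,.1158]);v=np.array([-.1158,-.9933])
t=np.stack([(W[...,:2]-[.5175,-.172])@u,(W[...,:2]-[.5175,-.172])@v,W[...,2]],-1)*1000
for z0,z1 in [(74,81),(82,90)]:
    m=(t[...,2]>z0)&(t[...,2]<z1)&(abs(t[...,1])<42)&(abs(t[...,0])<120)
    k,l,s,c=cv2.connectedComponentsWithStats(m.astype(np.uint8))
    for i in range(1,k):
        if s[i,4]>200:
            P=t[l==i];print(c[i].round(),cv2.minAreaRect(P[:,:2].astype(np.float32)),np.percentile(P[:,2],[5,50,95]))"
```

```text
[ 0.43942967 -0.16414698  0.25787031] [[ 0.993 -0.114  0.004]
 [-0.114 -0.993 -0.003]] -96.5412671775178 [-0.61 -0.09  1.83 -0.    1.39  1.07] 0.0
[281.  82.] ((-12.303180694580078, 1.5755987167358398), (48.247802734375, 32.63783645629883), 0.1188575029373169) [75.08651189 77.06211743 78.47806   ]
[282.  13.] ((-64.4065170288086, 2.3438644409179688), (22.79549789428711, 55.71929168701172), 0.3387107849121094) [83.10575185 84.58385036 86.10567871]
[280. 180.] ((75.88011932373047, 1.4242286682128906), (68.33795166015625, 35.43817138671875), 0.34532541036605835) [82.16565722 83.12244125 84.24790503]
```

View pics/w12.png

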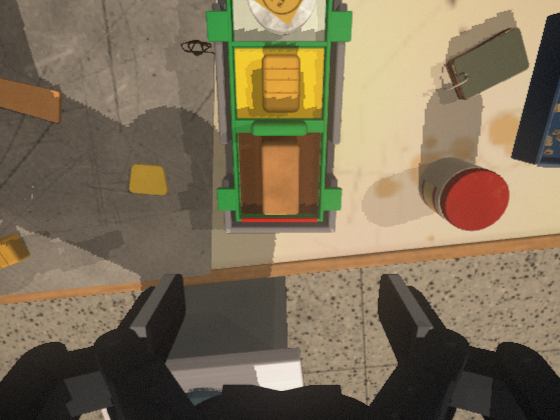

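The final view shows the wax flat in yellow at (281,82), the sanding block flat in brown at (280,175) and the tin in white at (282,13). Centres and top heights match the compartments, and the gripper is clear. Handing in.

Request:
jog_arm(plan={"motion": [[0, 0, 0, 0, 0, 0, 1], [0, 0, 0, 0, 0, 0, 1], [0, 0, 0, 0, 0, 0, 1], [0, 0, 0, 0, 0, 0, 1]]})

```text
time_s: 30.75
eef_pos: [0.4401, -0.1637, 0.2547]
eef_rot: [-0.0, 0.998, -0.056, -0.0]
wrist_force: [-0.0, 0.7, 0.4]
opening: 0.997
grasp_force: 0.0
```

```bash
python3 -c "
from bench import workorder;print(workorder.hand_in())"
```

```text
the job is handed in; nothing more can be done
None
```

The job was handed in at about 31 s of the 99 s allowed, with no verdict returned; the last camera check showed the tray stacked half-turned on the tote, the wax, sanding block and tin lying flat in their compartments, and the look-alikes were never touched.

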